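# Sockets back in their tray by size

## Task

Put the four loose steel sockets away in the wooden socket tray in order of size, one standing upright in each well: the smallest in the well next to the hanging tab (the tab with the hole), then each next larger one, so that the largest is at the other end. Keep the sockets upright without knocking any over, and leave the wood block and the roll of tape that lie among them where they are.

Things in the scene. Friction and masses are not known exactly. Their poses are not given: they have to be found in the camera images.
- socket_a_mid (a point): the smallest of four plain steel deep sockets (for a ratchet): a round upright cylinder 20 mm in diameter and 46 mm tall, open at the top, one dark band near the foot, 70 g give or take 20 %; it stands loose on the bench. The point is its centre, half-way up (23 mm over its foot); z is its axis, up
- socket_b_mid (a point): the second smallest of four plain steel deep sockets (for a ratchet): a round upright cylinder 29 mm in diameter and 56 mm tall, open at the top, one dark band near the foot, 140 g give or take 20 %; it stands loose on the bench. The point is its centre, half-way up (28 mm over its foot); z is its axis, up
- socket_c_mid (a point): the second largest of four plain steel deep sockets (for a ratchet): a round upright cylinder 38 mm in diameter and 66 mm tall, open at the top, one dark band near the foot, 220 g give or take 20 %; it stands loose on the bench. The point is its centre, half-way up (33 mm over its foot); z is its axis, up
- socket_d_mid (a point): the largest of four plain steel deep sockets (for a ratchet): a round upright cylinder 48 mm in diameter and 78 mm tall, open at the top, one dark band near the foot, 360 g give or take 20 %; it stands loose on the bench. The point is its centre, half-way up (39 mm over its foot); z is its axis, up
- well_1: the end well beside the hanging tab. Round, 64 mm across, 6 mm deep, one of four alike in a row, 72 mm apart, in a pale wooden tray 300 x 90 x 18 mm tall (fixed to the bench; a tab 46 mm wide with a hole sticks out of one end; the tray may point any way). Origin: centre of the well's floor, 12 mm above the bench; its rim is 6 mm higher. x: along the row to the tab, z up
- well_2: the second well from the tab. Round, 64 mm across, 6 mm deep, one of four alike in a row, 72 mm apart, in a pale wooden tray 300 x 90 x 18 mm tall (fixed to the bench; a tab 46 mm wide with a hole sticks out of one end; the tray may point any way). Origin: centre of the well's floor, 12 mm above the bench; its rim is 6 mm higher. x: along the row to the tab, z up
- well_3: the third well from the tab. Round, 64 mm across, 6 mm deep, one of four alike in a row, 72 mm apart, in a pale wooden tray 300 x 90 x 18 mm tall (fixed to the bench; a tab 46 mm wide with a hole sticks out of one end; the tray may point any way). Origin: centre of the well's floor, 12 mm above the bench; its rim is 6 mm higher. x: along the row to the tab, z up
- well_4: the far end well, away from the tab. Round, 64 mm across, 6 mm deep, one of four alike in a row, 72 mm apart, in a pale wooden tray 300 x 90 x 18 mm tall (fixed to the bench; a tab 46 mm wide with a hole sticks out of one end; the tray may point any way). Origin: centre of the well's floor, 12 mm above the bench; its rim is 6 mm higher. x: along the row to the tab, z up
- wood_block_mid (a point): bystander: loose brown hardwood block lying flat among the sockets, 50 x 85 x 40 mm tall (long side along its y). The point is its centre. Leave it where it is
- tape_roll_mid (a point): bystander: loose roll of pale masking tape lying flat, 96 mm in diameter, 25 mm tall. The point is its centre. Leave it where it is

How it is judged:
By the outcome, as a careful person would: the job done as asked, in the order asked, and still so for the second after the job is handed in, with the robot touching nothing.
It also fails if it takes over 112 s, if anything falls off the work surface, if the arm or the gripper's body presses on something with over 40 N, if the wrist force passes 120 N, or if a joint passes its speed limit or range.

## Robot

A 6-joint arm with a two-finger parallel gripper is mounted at the origin on a cart in front of the work surface, level with it; the furniture and walls round the work are solid. World frame = base frame: x ahead of the robot, y to its left, z up, the work surface at z = 0. Lengths are in m, angles in rad, forces in N, time in s.
With the tool pointing down it reaches from about 0.25 to 0.725 m from the base axis. Payload 4 kg.
Tool frame: the origin (TCP) lies at the very end of the fingers, on their centre line; the grasp point (between the pads) lies 19 mm behind it; z points along the fingers, y is the line along which they close (so a half turn about z gives the same grasp; the last joint's range is limited). The gripper opens to 85 mm and grips with 20 to 120 N. Pads are 22 mm wide; open, the fingers measure 114 mm over their backs; the gripper's body (76 mm by 85 mm) begins 54 mm behind the grasp point. The pads swing forward as they close: fully open they stand 13 mm farther back than shut.
Start: joints at [-1.337, 0.241, 0.005, 1.335, 0, 1.571], TCP at [0.116, -0.486, 0.231] pointing down, gripper open.
Joint ranges: [-2.72, 2.72], [-1.05, 1.87], [-1.09, 1.28], [-1.99, 2.15], [-1.42, 1.44], [-3.14, 3.14]. Speed limits (rad/s): [2.79, 2.79, 3.14, 3.14, 3.14, 3.14].

## Interface

Orientations are given as a unit quaternion [x, y, z, w].
In Python, from workcell import bot gives the robot as it stands.
- The arm moves only by the tool carry_out, never from a script. Its argument "increments" is one flat list of numbers, 5 for each row, row after row: the finger opening in cm, from 0 to 8.54, then the shift along the tool's x, y, z in cm, then the turn about the tool's z in rad. A call has exactly 5 rows; each row shifts and turns the commanded pose from where the row before left it, along the tool's axes as they then stand; what a row does not reach is not made up. A row lasts 1/8 s, in which the tool goes at most 62.5 mm and 10.7 degrees, less where a joint would pass 70% of its speed; a pose out of reach is approached as far as the arm can. A call with a gripper value outside its range is refused whole. The fingers move at their own pace and stop on an object; the grip force is fixed at half the most. Time passes only in rows, so rows that do not move let the fingers close, or fill a call up. It gives the time, the measured TCP pose, the force, the opening and the grip force at its end, in the units of the state.
- bot.get_obs(): the state, without advancing time (a new reading comes with each control period).
- bot.camera(name): name is "side" or "top"; returns a dict with "pixels" (480x640x3 uint8, blue, green, red), "range_z" (480x640 float32, m along the optical axis (not along the pixel's ray), 0 where there is no reading), "mtx" (3x3 intrinsics, pixels), "D" ([k1, k2, p1, p2, k3] as OpenCV has them; the pictures are not rectified), "eye" and "attitude" of the camera in the world. Camera axes: x right, y down, z forward; pixel columns grow to the right and rows downward; lengths in m; the calibration is good to about 2 mm. A picture is of the moment at which its call begins.
- bot.job_done(): hands the job in; it is judged then, once.
Trained networks look in a picture, given as the dict that the camera call returned (one of the last four; its "shot" number tells which), for a name from the list of things; names that differ only in an ending like _2 or _b are one class to them, and where a whole thing is asked for, a point or a joint stands for the part that bears it (a point fixed in the world has none). Each returns a list of dicts, best first, with "p" (0 to 1); they miss things now and then, are a little off and sometimes report something else, mostly with a low value. They report only what shows in the picture. A call takes as long as a camera call.
- bot.find_in(picture, name): "xyz" ([x, y, z] in m, in the coordinates of the camera as it stood for that picture, good to about 4 mm: the middle of the surface that is visible of it).
- bot.regions_of(picture, name): "mask" (480x640 bool, what is visible of it).
- bot.place_of(picture, name): "xyz" ([x, y, z] in m, in the coordinates of the camera as it stood for that picture, good to about 4 mm: a listed point, or the origin of a listed thing).
The state is a dict: "clock": time; "joint_pos": joint angles; "joint_vel": joint speeds; "tau": joint torques, N m; "eef_pos": TCP position; "tool_rot": TCP orientation; "ft_force": force on the tool from outside, world axes, zero at the start; "ft_torque": the same for the moment, N m; "grip_width": finger opening in m; "grasp_force": force on a finger pad.
Only numpy, scipy, OpenCV 4.12 (cv2) and the standard library are available. Lean on these libraries where they do the work, as an engineer would, in place of code of your own. Each camera call takes 0.05 s, during which the arm holds its last target. There are 200 camera calls.

## Working session

There is one attempt and no reset: what is moved stays moved. The work goes in short steps, Python scripts to look and compute and a tool call to move; the robot and the scene stay as the last step left them, time stands still between calls to the robot, and variables do not carry over. Pictures are saved under pics/ and viewed, at most 14 in all, crops included, and the job is handed in when it is done.

Besides the shell and the picture viewer there is one more tool, called after "Emit:" by a JSON object that holds its "op" and its "data". carry_out: Moves the arm, as the interface text tells. Its arguments: {"type":"object","properties":{"increments":{"type":"array","items":{"type":"number"}}},"required":["increments"]}

```bash
mkdir -p pics; ls
python3 - <<'E'
from workcell import bot
import cv2
for n in("top","side"):
    c=bot.camera(n); cv2.imwrite(f"pics/{n}0.png",c["pixels"]); print(n,c["mtx"],c["D"],c["eye"],c["attitude"])
print(bot.get_obs())
E
```

```text
pics
top [[471.73177422   0.         323.27425716]
 [  0.         471.73177422 238.59635008]
 [  0.           0.           1.        ]] [-0.11431297  0.          0.          0.          0.        ] [0.32041831 0.00743011 1.25868198] [-0.69833067  0.71019722 -0.06112907  0.06494166]
side [[456.95120555   0.         324.0852867 ]
 [  0.         456.95120555 235.14301242]
 [  0.           0.           1.        ]] [0.0120169 0.        0.        0.        0.       ] [ 0.46683078 -0.94514742  0.51604132] [ 0.84231448 -0.03714236  0.02308981 -0.5372091 ]
{'clock': 0.1, 'joint_pos': array([-1.33701480e+00,  2.41293647e-01,  3.83395963e-03,  1.33522057e+00,
       -1.19532887e-05,  1.57080050e+00]), 'joint_vel': array([-0.00106618, -0.00208709,  0.00322334,  0.00086417,  0.00124873,
       -0.00230179]), 'tau': array([ 4.65111098e-04, -3.73136866e+01,  2.53010166e+01,  1.08653677e-02,
        3.42816293e-05,  1.62277667e-05]), 'eef_pos': array([ 0.11568967, -0.4858296 ,  0.23051443]), 'tool_rot': array([ 9.93175852e-01,  1.16622640e-01, -1.15794550e-04, -9.34842414e-04]), 'ft_force': array([-0.20771399,  0.47775248, -0.766425  ]), 'ft_torque': array([-0.00557936,  0.00290914, -0.02448781]), 'grasp_force': 0.0, 'grip_width': 0.08536067737545028}
```

View pics/top0.png

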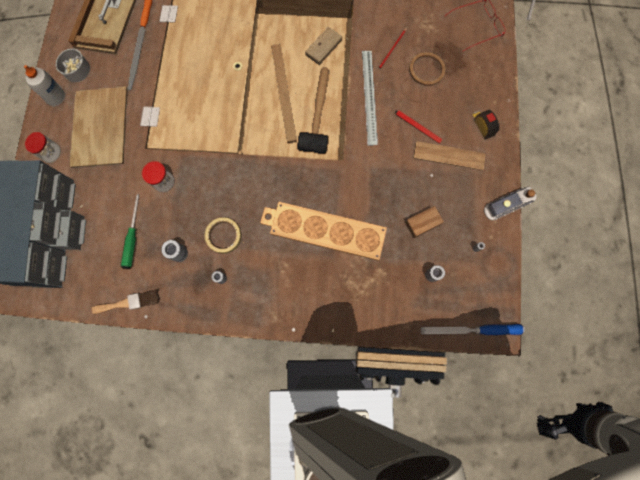

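View pics/side0.png

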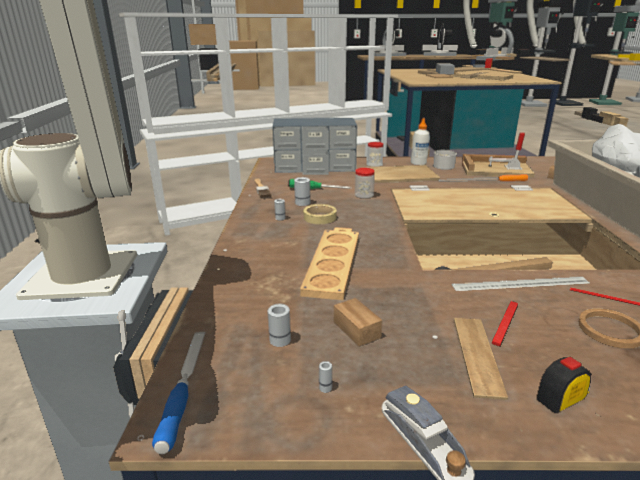

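```bash
cat > h.py <<'E'
from workcell import bot
import cv2, numpy as np
from scipy.spatial.transform import Rotation as R
def w(c,p): return R.from_quat(c["attitude"]).apply(p)+c["eye"]
E
python3 - <<'E'
from h import *
np.set_printoptions(precision=4,suppress=True)
for n in("top","side"):
    c=bot.camera(n); print(n)
    for t in ["socket_a_mid","well_1","well_2","well_4","wood_block_mid","tape_roll_mid"]:
        for d in bot.place_of(c,t)[:6]: print(t,round(d["p"],2),w(c,np.array(d["xyz"])))
E
```

```text
top
socket_a_mid 0.4 [ 0.5121 -0.4021  0.0256]
well_1 0.94 [0.578  0.0352 0.0124]
well_1 0.67 [0.601  0.1034 0.0153]
well_1 0.62 [ 0.5384 -0.1022  0.0152]
well_1 0.56 [ 0.5604 -0.0348  0.0168]
well_2 0.94 [0.578  0.0352 0.0124]
well_2 0.67 [0.601  0.1034 0.0153]
well_2 0.62 [ 0.5384 -0.1022  0.0152]
well_2 0.56 [ 0.5604 -0.0348  0.0168]
well_4 0.94 [0.578  0.0352 0.0124]
well_4 0.67 [0.601  0.1034 0.0153]
well_4 0.62 [ 0.5384 -0.1022  0.0152]
well_4 0.56 [ 0.5604 -0.0348  0.0168]
wood_block_mid 0.82 [ 0.5848 -0.2611  0.0237]
wood_block_mid 0.45 [0.555  0.2828 0.014 ]
tape_roll_mid 0.71 [0.5558 0.2841 0.0118]
side
socket_a_mid 0.71 [ 0.5142 -0.4003  0.0264]
well_1 0.76 [ 0.5409 -0.1007  0.0078]
well_1 0.58 [ 0.5605 -0.0339  0.0084]
well_1 0.5 [0.5774 0.0344 0.0119]
well_1 0.46 [0.5937 0.1073 0.0155]
well_2 0.76 [ 0.5409 -0.1007  0.0078]
well_2 0.58 [ 0.5605 -0.0339  0.0084]
well_2 0.5 [0.5774 0.0344 0.0119]
well_2 0.46 [0.5937 0.1073 0.0155]
well_4 0.76 [ 0.5409 -0.1007  0.0078]
well_4 0.58 [ 0.5605 -0.0339  0.0084]
well_4 0.5 [0.5774 0.0344 0.0119]
well_4 0.46 [0.5937 0.1073 0.0155]
wood_block_mid 0.65 [ 0.5856 -0.2587  0.0217]
wood_block_mid 0.22 [ 0.5431 -0.1057  0.0097]
tape_roll_mid 0.65 [0.5615 0.2875 0.0071]
```

The top view has the tray at (270–385, 205–255) with its tab on the left (268, 215), so well_1 is on the +y side. Sockets show at (173, 250), (218, 276), (436, 272) and (481, 246), the block at (424, 221) and the tape at (222, 235). The side view shows the same layout: sockets at (280, 325), (326, 377), (302, 190) and (280, 209).

Next I'll measure each socket from the depth data in both views.

```bash
cat >> h.py <<'E'
np.set_printoptions(precision=4,suppress=True)
def cloud(c):
    v,u=np.mgrid[0:480,0:640]; uv=np.stack([u,v],-1).reshape(-1,1,2).astype(np.float64)
    n=cv2.undistortPoints(uv,c["mtx"],c["D"])[:,0]; z=c["range_z"].reshape(-1)
    P=w(c,np.c_[n*z[:,None],z]); P[z==0]=np.nan; return P.reshape(480,640,3)
def blobs(c,box,zmin=0.02):
    P=cloud(c); x0,x1,y0,y1=box
    m=(P[...,0]>x0)&(P[...,0]<x1)&(P[...,1]>y0)&(P[...,1]<y1)&(P[...,2]>zmin)&(P[...,2]<.15)
    n,l=cv2.connectedComponents(m.astype(np.uint8))
    for i in range(1,n):
        q=P[l==i]
        if len(q)<15: continue
        top=np.percentile(q[:,2],95); r=q[q[:,2]>top-.006]
        (cx,cy),rad=cv2.minEnclosingCircle(r[:,:2].astype(np.float32))
        print(len(q),"top %.4f circ %.4f %.4f rad %.4f"%(top,cx,cy,rad),"med",np.median(q,0))
def place(c,t):
    for d in bot.place_of(c,t)[:3]: print(t,round(d["p"],2),w(c,np.array(d["xyz"])))
E
python3 - <<'E'
from h import *
for n in("top","side"):
    c=bot.camera(n); print(n); blobs(c,(.3,.7,-.5,.55))
    for s in "abcd": place(c,f"socket_{s}_mid")
E
```

```text
top
199 top 0.0895 circ 0.6983 0.4586 rad 0.0240 med [0.692  0.452  0.0677]
355 top 0.0508 circ 0.6313 -0.4820 rad 0.0235 med [ 0.6215 -0.4722  0.0409]
26 top 0.0231 circ 0.6340 0.1238 rad 0.0156 med [0.6324 0.1253 0.0212]
19 top 0.0243 circ 0.6304 0.1007 rad 0.0116 med [0.6322 0.1028 0.0218]
46 top 0.0252 circ 0.6200 0.0577 rad 0.0222 med [0.6222 0.0522 0.0212]
637 top 0.0455 circ 0.5838 -0.2581 rad 0.0480 med [ 0.583  -0.2557  0.0406]
18 top 0.0233 circ 0.5997 0.0632 rad 0.0137 med [0.5998 0.0658 0.0214]
374 top 0.0296 circ 0.5593 0.2831 rad 0.0483 med [0.559  0.2837 0.0252]
19 top 0.0232 circ 0.5931 -0.0575 rad 0.0112 med [ 0.5908 -0.0573  0.0219]
59 top 0.0239 circ 0.5734 0.1350 rad 0.0219 med [0.5693 0.1383 0.0215]
18 top 0.0237 circ 0.5780 -0.0023 rad 0.0118 med [ 0.578  -0.0035  0.0207]
17 top 0.0239 circ 0.5789 -0.0893 rad 0.0114 med [ 0.5735 -0.084   0.0212]
15 top 0.0232 circ 0.5810 -0.1033 rad 0.0081 med [ 0.5789 -0.1028  0.0214]
15 top 0.0249 circ 0.5700 -0.0718 rad 0.0116 med [ 0.5672 -0.073   0.0211]
15 top 0.0225 circ 0.5686 -0.1452 rad 0.0084 med [ 0.5696 -0.1452  0.0
[... 1356 characters left out ...]
ad 0.0163 med [0.4469 0.2772 0.0419]
183 top 0.0249 circ 0.5612 0.2796 rad 0.0498 med [0.5592 0.2764 0.023 ]
1147 top 0.0404 circ 0.5856 -0.2607 rad 0.0483 med [ 0.5855 -0.2725  0.0385]
669 top 0.0656 circ 0.4446 -0.2778 rad 0.0203 med [ 0.4463 -0.2903  0.0513]
239 top 0.0456 circ 0.5159 -0.4035 rad 0.0107 med [ 0.516  -0.409   0.0388]
395 top 0.0309 circ 0.3010 -0.4542 rad 0.0452 med [ 0.3044 -0.4592  0.0257]
883 top 0.0488 circ 0.6337 -0.4897 rad 0.0225 med [ 0.6185 -0.4813  0.0402]
socket_a_mid 0.86 [ 0.5152 -0.4024  0.0236]
socket_a_mid 0.48 [0.512  0.4096 0.0395]
socket_b_mid 0.48 [0.445  0.2857 0.0255]
socket_c_mid 0.95 [ 0.45   -0.276   0.0347]
socket_d_mid 0.76 [0.5142 0.4094 0.0391]
```

Emit:
{"op": "carry_out", "data": {"increments": [5,0,0,1,-0.177,5,0,0,1,-0.177,5,0,0,1,-0.177,5,0,0,1,-0.177,5,0,0,1,-0.177]}}

```text
clock: 1.92
eef_pos: [0.1159, -0.4864, 0.181]
tool_rot: [0.846, 0.533, -0.0, 0.0]
ft_force: [-0.9, -0.3, -1.0]
grip_width: 0.0501
grasp_force: 0.0
```

Emit:
{"op": "carry_out", "data": {"increments": [5,0,0,1,-0.177,5,2.5,5,0.5,0,5,2.5,5,0.5,0,5,2.5,5,0.5,0,5,2.5,5,0.5,0]}}

```text
clock: 2.55
eef_pos: [0.3372, -0.4441, 0.1513]
tool_rot: [0.797, 0.603, -0.0, 0.0]
ft_force: [-0.1, -1.3, 0.3]
grip_width: 0.0498
grasp_force: 0.0
```

```bash
cat >> h.py <<'E'
S=dict(a=(.5148,-.4027),b=(.4455,.2873),c=(.4445,-.277),d=(.515,.4035))
mid=np.array([.569,.001]); dr=np.array([.270,.963])
W={str(i+1):mid+dr*.036*(3-2*i) for i in range(4)}
def go(k,z):
    o=bot.get_obs(); r=R.from_quat(o["tool_rot"]); t=np.array([*(S.get(k,W.get(k))),z])
    y=r.apply([0,1,0]); ya=np.arctan2(y[1],y[0]); want=np.arctan2(dr[1],dr[0])-np.pi/2
    print(k,"t",o["clock"],"pos",o["eef_pos"],"delta cm",r.inv().apply(t-o["eef_pos"])*100,"turn",ya-want,
      "w",o["grip_width"],"F",o["grasp_force"],o["ft_force"],"q6",o["joint_pos"][5])
E
python3 -c "
from h import *
go('a',.015)"
```

```text
a t 2.55 pos [ 0.3372 -0.4441  0.1513] delta cm [ 8.8232 15.9627 13.6269] turn -0.0019520505326355297 w 0.049786945535242766 F 0.0 [-0.0816 -1.3488  0.2508] q6 0.9247332414960233
```

Emit:
{"op": "carry_out", "data": {"increments": [5,2.2,4,1,0,5,2.2,4,1,0,5,2.2,4,1,0,5,2.2,4,1,0,5,0,0,2,0]}}

```text
clock: 3.18
eef_pos: [0.5176, -0.4023, 0.0913]
tool_rot: [0.796, 0.605, 0.001, 0.002]
ft_force: [-0.2, -0.6, -0.1]
grip_width: 0.0503
grasp_force: 0.0
```

```bash
python3 -c "
from h import *
go('a',.015)
c=bot.camera('side'); cv2.imwrite('pics/s1.png',c['pixels'][250:480,150:500])"
```

```text
a t 3.175 pos [ 0.5176 -0.4023  0.0913] delta cm [-0.107  -0.2816  7.6293] turn 0.0028220722821641897 w 0.050256365536935146 F 0.0 [-0.1555 -0.6257 -0.0678] q6 1.180316087400155
```

View pics/s1.png

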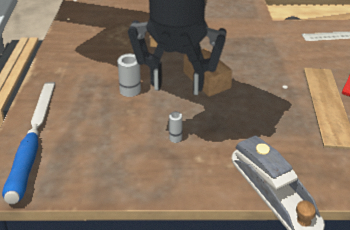

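The crop shows the fingers at (155–200, 85) straddling socket a at (176, 127), centred left to right. I'll go down and close.

Emit:
{"op": "carry_out", "data": {"increments": [5,-0.1,-0.25,2,0,5,0,0,2,0,5,0,0,2,0,5,0,0,1.6,0,5,0,0,0,0]}}

```text
clock: 3.85
eef_pos: [0.5094, -0.4029, 0.0138]
tool_rot: [0.797, 0.603, -0.0, -0.002]
ft_force: [-0.2, -0.5, -0.0]
grip_width: 0.0501
grasp_force: 0.0
```

Emit:
{"op": "carry_out", "data": {"increments": [1,0,0,0,0,1,0,0,0,0,1,0,0,0,0,1,0,0,0,0,1,0,0,0,0]}}

```text
clock: 4.47
eef_pos: [0.5116, -0.4042, 0.0167]
tool_rot: [0.797, 0.604, 0.0, 0.001]
ft_force: [0.3, -0.8, 6.7]
grip_width: 0.0181
grasp_force: 58.8
```

```bash
python3 -c "
from h import *
go('a',.015)
go('1',.13)"
```

```text
a t 4.475 pos [ 0.5116 -0.4042  0.0167] delta cm [0.2328 0.2655 0.1747] turn -0.001605415792325371 w 0.018138703977895753 F 58.8224995136261 [ 0.2732 -0.7794  6.709 ] q6 1.177117008516687
1 t 4.475 pos [ 0.5116 -0.4042  0.0167] delta cm [ 51.3461  -5.4662 -11.3989] turn -0.001605415792325371 w 0.018138703977895753 F 58.8224995136261 [ 0.2732 -0.7794  6.709 ] q6 1.177117008516687
```

Emit:
{"op": "carry_out", "data": {"increments": [1,0,0,-1,0,1,0,0,-3,0,1,0,0,-4,0,1,2,-0.5,-4,0,1,4,-0.5,0,0]}}

```text
clock: 5.1
eef_pos: [0.519, -0.3451, 0.1396]
tool_rot: [0.798, 0.602, 0.001, 0.004]
ft_force: [0.8, 0.5, -0.8]
grip_width: 0.0183
grasp_force: 58.6
```

Emit:
{"op": "carry_out", "data": {"increments": [1,5,-0.5,0,0,1,5,-0.5,0,0,1,5,-0.5,0,0,1,5,-0.5,0,0,1,5,-0.5,0,0]}}

```text
clock: 5.72
eef_pos: [0.5607, -0.0939, 0.1352]
tool_rot: [0.797, 0.603, -0.0, -0.0]
ft_force: [1.1, 0.4, -1.7]
grip_width: 0.0183
grasp_force: 58.7
```

Emit:
{"op": "carry_out", "data": {"increments": [1,5,-0.5,0,0,1,5,-0.5,0,0,1,5,-0.5,0,0,1,3,-0.3,0,0,1,0,0,0,0]}}

```text
clock: 6.35
eef_pos: [0.5923, 0.0849, 0.1349]
tool_rot: [0.796, 0.605, -0.0, -0.0]
ft_force: [-0.4, -0.1, -1.2]
grip_width: 0.0184
grasp_force: 58.7
```

```bash
python3 -c "
from h import *
go('1',.029)"
```

```text
1 t 6.35 pos [0.5923 0.0849 0.1349] delta cm [ 2.0957  0.0392 10.5942] turn 0.0024173028370599314 w 0.018361436964170887 F 58.65381360054016 [-0.4192 -0.0538 -1.2059] q6 1.9839889953887204
```

Emit:
{"op": "carry_out", "data": {"increments": [1,1,0,3,0,1,1.1,0,3,0,1,0,0,3,0,1,0,0,1,0,1,0,0,0,0]}}

```text
clock: 6.98
eef_pos: [0.5978, 0.1018, 0.0349]
tool_rot: [0.798, 0.603, -0.001, -0.0]
ft_force: [-0.0, -0.5, -0.5]
grip_width: 0.0182
grasp_force: 58.6
```

```bash
python3 -c "
from h import *
go('1',.029)
c=bot.camera('side'); cv2.imwrite('pics/s2.png',cv2.resize(c['pixels'][200:320,260:420],None,fx=4,fy=4))"
```

```text
1 t 6.975 pos [0.5978 0.1018 0.0349] delta cm [ 0.3176 -0.0513  0.5904] turn -0.002666075593716233 w 0.018182483022150454 F 58.64227473735809 [-0.0211 -0.5097 -0.5014] q6 2.015586272458061
```

View pics/s2.png

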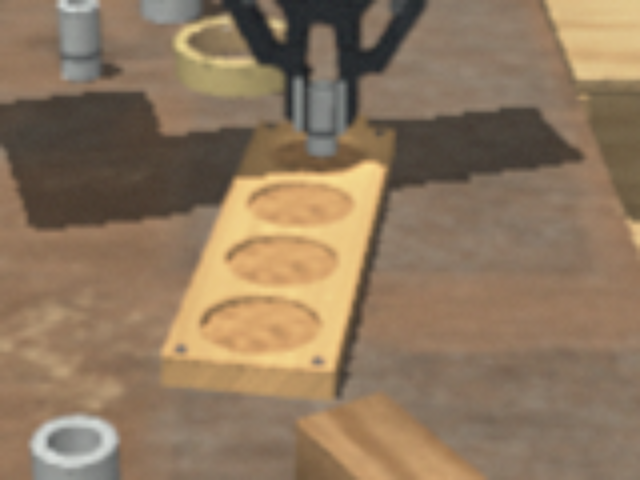

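Socket a hangs upright over well 1 at (320, 150) in the crop. I'll lower it gently.

Emit:
{"op": "carry_out", "data": {"increments": [1,0.1,0,0.2,0,1,0,0,0.15,0,1,0,0,0.15,0,1,0,0,0,0,1,0,0,0,0]}}

```text
clock: 7.65
eef_pos: [0.5987, 0.1037, 0.0303]
tool_rot: [0.797, 0.604, 0.0, 0.0]
ft_force: [0.7, -0.7, 0.1]
grip_width: 0.0182
grasp_force: 58.6
```

```bash
python3 -c "
from h import *
go('1',.029)"
```

```text
1 t 7.65 pos [0.5987 0.1037 0.0303] delta cm [ 0.1093 -0.0876  0.1342] turn -0.0015234591879851322 w 0.018150875578242767 F 58.64371597766876 [ 0.7347 -0.6527  0.0761] q6 2.0171989468441494
```

Emit:
{"op": "carry_out", "data": {"increments": [1,0,0,0.15,0,1,0,0,0,0,2.3,0,0,0,0,4,0,0,0,0,4,0,0,0,0]}}

```text
clock: 8.28
eef_pos: [0.5987, 0.1036, 0.0289]
tool_rot: [0.797, 0.604, 0.0, 0.0]
ft_force: [0.1, 0.5, -0.1]
grip_width: 0.0399
grasp_force: 0.0
```

Emit:
{"op": "carry_out", "data": {"increments": [4,0,0,0,0,4,0,0,-1,0,4,0,0,-3,0,4,0,0,-4,0,4,0,0,-4,0]}}

```text
clock: 8.9
eef_pos: [0.5987, 0.1036, 0.1507]
tool_rot: [0.797, 0.604, 0.0, 0.0]
ft_force: [0.3, -0.1, 0.1]
grip_width: 0.0402
grasp_force: 0.0
```

```bash
python3 -c "
from h import *
go('1',.029);go('b',.022)
c=bot.camera('side'); blobs(c,(.5,.7,-.16,.17),.03)"
```

```text
1 t 8.9 pos [0.5987 0.1036 0.1507] delta cm [ 0.1151 -0.0909 12.1683] turn -0.0016437660824898948 w 0.04022532799710407 F 0.0 [ 0.338  -0.0624  0.0771] q6 2.017208275687973
b t 8.9 pos [0.5987 0.1036 0.1507] delta cm [ 13.5141 -19.7337  12.863 ] turn -0.0016437660824898948 w 0.04022532799710407 F 0.0 [ 0.338  -0.0624  0.0771] q6 2.017208275687973
97 top 0.0575 circ 0.6006 0.1054 rad 0.0108 med [0.6002 0.099  0.0464]
```

Emit:
{"op": "carry_out", "data": {"increments": [6,2.7,-3.9,0,0,6,2.7,-3.9,0,0,6,2.7,-3.9,0,0,6,2.7,-4,1,0,6,2.7,-4,2,0]}}

```text
clock: 9.57
eef_pos: [0.4458, 0.2888, 0.1202]
tool_rot: [0.797, 0.603, 0.002, 0.0]
ft_force: [0.0, 0.5, -1.3]
grip_width: 0.06
grasp_force: 0.0
```

Emit:
{"op": "carry_out", "data": {"increments": [6,0,0,2,0,6,0,0,2,0,6,0,0,0,0,6,0,0,0,0,6,0,0,0,0]}}

```text
clock: 10.2
eef_pos: [0.4467, 0.2874, 0.08]
tool_rot: [0.798, 0.603, 0.001, 0.0]
ft_force: [-0.7, -1.2, 0.2]
grip_width: 0.0598
grasp_force: 0.0
```

```bash
python3 -c "
from h import *
go('b',.022)"
```

```text
b t 10.2 pos [0.4467 0.2874 0.08  ] delta cm [-0.0495 -0.122   5.799 ] turn -0.0021419838181593875 w 0.059829683420127094 F 0.0 [-0.6578 -1.2365  0.1813] q6 2.4179321707786268
```

Emit:
{"op": "carry_out", "data": {"increments": [6,0,-0.1,2,0,6,0,0,2,0,6,0,0,1.8,0,6,0,0,0,0,2,0,0,0,0]}}

```text
clock: 10.82
eef_pos: [0.4456, 0.2877, 0.0218]
tool_rot: [0.797, 0.603, 0.001, 0.0]
ft_force: [0.5, -0.5, 0.3]
grip_width: 0.043
grasp_force: 0.0
```

Emit:
{"op": "carry_out", "data": {"increments": [2,0,0,0,0,2,0,0,0,0,2,0,0,0,0,2,0,0,0,0,2,0,0,-1,0]}}

```text
clock: 11.45
eef_pos: [0.4441, 0.2869, 0.0306]
tool_rot: [0.797, 0.604, -0.001, -0.0]
ft_force: [-0.2, -0.6, -1.8]
grip_width: 0.0276
grasp_force: 59.1
```

```bash
python3 -c "
from h import *
go('b',.022);go('2',.13)"
```

```text
b t 11.45 pos [0.4441 0.2869 0.0306] delta cm [0.079  0.1262 0.8591] turn -0.0016267787083138474 w 0.027613977355224445 F 59.094656109809875 [-0.2172 -0.5612 -1.8099] q6 2.4193626474722425
2 t 11.45 pos [0.4441 0.2869 0.0306] delta cm [-20.5365  19.7672  -9.936 ] turn -0.0016267787083138474 w 0.027613977355224445 F 59.094656109809875 [-0.2172 -0.5612 -1.8099] q6 2.4193626474722425
```

Emit:
{"op": "carry_out", "data": {"increments": [2,0,0,-3,0,2,0,0,-4,0,2,-1.5,1.5,-3,0,2,-3.5,3.3,0,0,2,-3.5,3.3,0,0]}}

```text
clock: 12.08
eef_pos: [0.5001, 0.1828, 0.1317]
tool_rot: [0.797, 0.604, 0.0, 0.0]
ft_force: [0.2, -0.1, -1.5]
grip_width: 0.0275
grasp_force: 59.3
```

Emit:
{"op": "carry_out", "data": {"increments": [2,-3.5,3.3,0,0,2,-3.5,3.3,0,0,2,-3.5,3.3,0,0,2,-1.5,1.7,0,0,2,0,0,3,0]}}

```text
clock: 12.7
eef_pos: [0.5819, 0.0352, 0.103]
tool_rot: [0.798, 0.602, 0.003, 0.002]
ft_force: [-0.5, 1.0, -1.9]
grip_width: 0.0275
grasp_force: 59.4
```

Emit:
{"op": "carry_out", "data": {"increments": [2,0,0,3,0,2,0,0,2,0,2,0,0,0,0,2,0,0,0,0,2,0,0,0,0]}}

```text
clock: 13.32
eef_pos: [0.5798, 0.0369, 0.0522]
tool_rot: [0.797, 0.604, 0.001, 0.001]
ft_force: [0.0, -0.3, -2.5]
grip_width: 0.0278
grasp_force: 59.4
```

```bash
python3 -c "
from h import *
go('2',.035)"
```

```text
2 t 13.325 pos [0.5798 0.0369 0.0522] delta cm [-0.1441 -0.0724  1.7185] turn -0.001330420043103131 w 0.027766936544579332 F 59.368464946746826 [ 0.0264 -0.2928 -2.4567] q6 1.9089274784037542
```

Emit:
{"op": "carry_out", "data": {"increments": [2,-0.1,-0.1,0.8,0,2,0,0,0.5,0,2,0,0,0.3,0,2,0,0,0.15,0,2,0,0,0,0]}}

```text
clock: 13.95
eef_pos: [0.5771, 0.0358, 0.0342]
tool_rot: [0.797, 0.603, -0.0, -0.0]
ft_force: [-3.2, -0.1, 6.3]
grip_width: 0.0277
grasp_force: 60.0
```

```bash
python3 -c "
from h import *
go('2',.034)"
```

```text
2 t 13.95 pos [0.5771 0.0358 0.0342] delta cm [0.032  0.1626 0.0211] turn -0.0016775536916475153 w 0.027712878134180514 F 59.95704174041748 [-3.2385 -0.0686  6.2688] q6 1.907791233192469
```

Emit:
{"op": "carry_out", "data": {"increments": [3.2,0,0,0,0,5,0,0,0,0,5,0,0,0,0,5,0,0,-1,0,5,0,0,-3,0]}}

```text
clock: 14.58
eef_pos: [0.576, 0.0358, 0.0725]
tool_rot: [0.797, 0.604, -0.002, -0.001]
ft_force: [0.3, 0.5, -0.2]
grip_width: 0.05
grasp_force: 0.0
```

Emit:
{"op": "carry_out", "data": {"increments": [5,0,0,-4,0,5,0,0,-4,0,8.5,0,0,-1,0,8.5,0,0,0,0,8.5,0,0,0,0]}}

```text
clock: 15.2
eef_pos: [0.5764, 0.0358, 0.1617]
tool_rot: [0.797, 0.604, -0.001, -0.001]
ft_force: [-0.5, 0.3, -0.4]
grip_width: 0.0848
grasp_force: 0.0
```

```bash
python3 -c "
from h import *
go('d',.15)
c=bot.camera('side'); blobs(c,(.5,.7,-.16,.17),.03)"
```

```text
d t 15.2 pos [0.5764 0.0358 0.1617] delta cm [ 33.7209 -15.8939   1.1844] turn -0.0016220801165379162 w 0.08482408799441035 F 0.0 [-0.4837  0.2891 -0.4065] q6 1.907802581063315
295 top 0.0669 circ 0.5791 0.0333 rad 0.0155 med [0.5817 0.0276 0.0512]
```

Emit:
{"op": "carry_out", "data": {"increments": [8.5,4.8,-2.3,0,0,8.5,4.8,-2.3,0,0,8.5,4.8,-2.3,0,0,8.5,4.8,-2.3,0,0,8.5,4.8,-2.3,0,0]}}

```text
clock: 15.88
eef_pos: [0.5309, 0.2993, 0.1616]
tool_rot: [0.797, 0.603, -0.001, -0.0]
ft_force: [-0.3, 0.4, 0.5]
grip_width: 0.0851
grasp_force: 0.0
```

Emit:
{"op": "carry_out", "data": {"increments": [8.5,4.8,-2.2,0.5,0,8.5,4.8,-2.2,0.5,0,8.5,0,0,2,0,8.5,0,0,2,0,8.5,0,0,0,0]}}

```text
clock: 16.5
eef_pos: [0.5136, 0.4011, 0.1095]
tool_rot: [0.797, 0.604, -0.004, 0.0]
ft_force: [0.4, 0.4, -0.3]
grip_width: 0.0849
grasp_force: 0.0
```

```bash
python3 -c "
from h import *
go('d',.038)"
```

```text
d t 16.5 pos [0.5136 0.4011 0.1095] delta cm [0.3112 0.1055 7.1434] turn -0.0011667989496723652 w 0.08491834186800187 F 0.0 [ 0.421   0.392  -0.2976] q6 2.508392127521844
```

Emit:
{"op": "carry_out", "data": {"increments": [8.5,0.2,0.1,2,0,8.5,0,0,2,0,8.5,0,0,2,0,8.5,0,0,1.1,0,8.5,0,0,0,0]}}

```text
clock: 17.12
eef_pos: [0.5169, 0.4035, 0.0416]
tool_rot: [0.797, 0.603, -0.001, 0.0]
ft_force: [0.1, 0.5, -0.4]
grip_width: 0.085
grasp_force: 0.0
```

Emit:
{"op": "carry_out", "data": {"increments": [4,0,0,0,0,4,0,0,0,0,4,0,0,0,0,4,0,0,0,0,4,0,0,0,0]}}

```text
clock: 17.75
eef_pos: [0.5173, 0.4048, 0.0438]
tool_rot: [0.797, 0.604, 0.001, -0.0]
ft_force: [-2.6, 0.2, 5.9]
grip_width: 0.0466
grasp_force: 61.1
```

```bash
python3 -c "
from h import *
go('d',.038);go('4',.15)"
```

```text
d t 17.75 pos [0.5173 0.4048 0.0438] delta cm [-0.1888 -0.1859  0.5766] turn -0.0011372256713037543 w 0.04661741714496978 F 61.08193874359131 [-2.6404  0.2257  5.8645] q6 2.5089636908374087
4 t 17.75 pos [0.5173 0.4048 0.0438] delta cm [-48.2492  15.9394 -10.7036] turn -0.0011372256713037543 w 0.04661741714496978 F 61.08193874359131 [-2.6404  0.2257  5.8645] q6 2.5089636908374087
```

Emit:
{"op": "carry_out", "data": {"increments": [4,0,0,-1,0,4,0,0,-3,0,4,0,0,-4,0,4,0,0,-3.5,0,4,-2,0.6,0,0]}}

```text
clock: 18.38
eef_pos: [0.5195, 0.3853, 0.1612]
tool_rot: [0.797, 0.604, 0.004, 0.0]
ft_force: [0.9, -0.8, -4.5]
grip_width: 0.0469
grasp_force: 62.4
```

Emit:
{"op": "carry_out", "data": {"increments": [4,-4.6,1.6,0,0,4,-4.8,1.6,0,0,4,-4.8,1.6,0,0,4,-4.8,1.6,0,0,4,-4.8,1.6,0,0]}}

```text
clock: 19.0
eef_pos: [0.5296, 0.1304, 0.157]
tool_rot: [0.797, 0.603, -0.001, 0.0]
ft_force: [-0.4, 0.0, -2.6]
grip_width: 0.0471
grasp_force: 62.2
```

Emit:
{"op": "carry_out", "data": {"increments": [4,-4.8,1.6,0,0,4,-4.8,1.6,0,0,4,-4.8,1.6,0,0,4,-4.8,1.6,0,0,4,-3.2,0.9,0,0]}}

```text
clock: 19.62
eef_pos: [0.5389, -0.1057, 0.157]
tool_rot: [0.798, 0.603, -0.001, 0.0]
ft_force: [0.1, 1.5, -3.3]
grip_width: 0.0467
grasp_force: 62.2
```

```bash
python3 -c "
from h import *
go('4',.056)"
```

```text
4 t 19.625 pos [ 0.5389 -0.1057  0.157 ] delta cm [ 0.2912  0.026  10.1028] turn -0.003930269966628153 w 0.04666753552116441 F 62.23276734352112 [ 0.1445  1.5496 -3.3115] q6 1.6549621914991424
```

Emit:
{"op": "carry_out", "data": {"increments": [4,0.2,0,2,0,4,0,0,3,0,4,0,0,2.5,0,4,0,0,1,0,4,0,0,0,0]}}

```text
clock: 20.25
eef_pos: [0.5393, -0.1011, 0.0717]
tool_rot: [0.797, 0.603, -0.001, -0.001]
ft_force: [0.3, -0.1, -3.3]
grip_width: 0.0467
grasp_force: 62.4
```

```bash
python3 -c "
from h import *
go('4',.056)
c=bot.camera('side'); cv2.imwrite('pics/s3.png',cv2.resize(c['pixels'][180:320,260:420],None,fx=4,fy=4))"
```

```text
4 t 20.25 pos [ 0.5393 -0.1011  0.0717] delta cm [-0.169   0.1072  1.5735] turn -0.001724117668245151 w 0.04668128329475889 F 62.41664528846741 [ 0.3169 -0.0592 -3.3349] q6 1.660712207572462
```

View pics/s3.png

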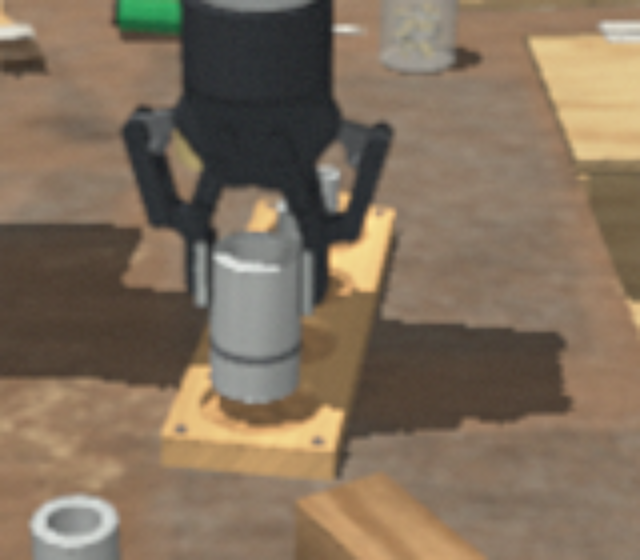

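Socket d hangs upright over well 4, with its foot at (256, 395) in the crop. Socket a still stands in well 1 at (328, 185).

Emit:
{"op": "carry_out", "data": {"increments": [4,-0.1,0.1,0.6,0,4,0,0,0.5,0,4,0,0,0.3,0,4,0,0,0.2,0,4,0,0,0,0]}}

```text
clock: 20.92
eef_pos: [0.5405, -0.1023, 0.0562]
tool_rot: [0.797, 0.604, -0.0, -0.0]
ft_force: [-0.4, 0.1, -3.7]
grip_width: 0.0468
grasp_force: 62.4
```

```bash
python3 -c "
from h import *
go('4',.056)"
```

```text
4 t 20.925 pos [ 0.5405 -0.1023  0.0562] delta cm [-0.0895 -0.0473  0.0204] turn -0.0016062889139097924 w 0.04681219608802989 F 62.4186909198761 [-0.3519  0.1474 -3.6783] q6 1.6587578658827538
```

Not in contact yet, so I'll go a little lower.

Emit:
{"op": "carry_out", "data": {"increments": [4,0,0,0.15,0,4,0,0,0.1,0,4,0,0,0.1,0,4,0,0,0,0,4,0,0,0,0]}}

```text
clock: 21.55
eef_pos: [0.5407, -0.1023, 0.0556]
tool_rot: [0.797, 0.604, 0.001, 0.001]
ft_force: [-6.8, 0.1, 13.3]
grip_width: 0.0468
grasp_force: 63.9
```

Emit:
{"op": "carry_out", "data": {"increments": [5,0,0,0,0,6.5,0,0,0,0,7,0,0,0,0,7,0,0,-1,0,7,0,0,-3,0]}}

```text
clock: 22.18
eef_pos: [0.5393, -0.1021, 0.092]
tool_rot: [0.797, 0.604, -0.001, -0.001]
ft_force: [-0.6, -0.6, 0.0]
grip_width: 0.0702
grasp_force: 0.0
```

Emit:
{"op": "carry_out", "data": {"increments": [7,0,0,-4,0,7,0,0,-3,0,7,0,0,0,0,7,0,0,0,0,7,0,0,0,0]}}

```text
clock: 22.8
eef_pos: [0.5397, -0.1021, 0.1614]
tool_rot: [0.797, 0.604, -0.001, -0.001]
ft_force: [0.0, -0.2, -0.7]
grip_width: 0.0699
grasp_force: 0.0
```

```bash
python3 -c "
from h import *
go('c',.15)
c=bot.camera('side'); blobs(c,(.4,.7,-.35,.17),.03)"
```

```text
c t 22.8 pos [ 0.5397 -0.1021  0.1614] delta cm [-19.4152  -4.4065   1.1608] turn -0.0016441368631320286 w 0.06986202743438942 F 0.0 [ 0.0037 -0.2436 -0.7402] q6 1.6587847388627055
1025 top 0.0890 circ 0.5405 -0.1018 rad 0.0250 med [ 0.5483 -0.1133  0.0612]
922 top 0.0405 circ 0.5872 -0.2598 rad 0.0480 med [ 0.5864 -0.2678  0.0389]
566 top 0.0656 circ 0.4472 -0.2769 rad 0.0205 med [ 0.4461 -0.2894  0.0553]
```

Emit:
{"op": "carry_out", "data": {"increments": [7,-4.8,-1.1,0,0,7,-4.9,-1.1,0,0,7,-4.9,-1.1,0,0,7,-4.8,-1.1,0,0,7,0,0,2,0]}}

```text
clock: 23.48
eef_pos: [0.4446, -0.2805, 0.1432]
tool_rot: [0.799, 0.601, 0.0, 0.001]
ft_force: [0.9, 0.3, -0.1]
grip_width: 0.0699
grasp_force: 0.0
```

Emit:
{"op": "carry_out", "data": {"increments": [7,0,0,3,0,7,0,0,2,0,7,0,0,0,0,7,0,0,0,0,7,0,0,0,0]}}

```text
clock: 24.1
eef_pos: [0.4463, -0.2775, 0.0938]
tool_rot: [0.797, 0.604, 0.0, 0.001]
ft_force: [-0.7, 0.5, -0.2]
grip_width: 0.0705
grasp_force: 0.0
```

```bash
python3 -c "
from h import *
go('c',.032)"
```

```text
c t 24.1 pos [ 0.4463 -0.2775  0.0938] delta cm [-0.001  -0.1998  6.1804] turn -0.0015103206666184366 w 0.07045814462190027 F 0.0 [-0.6984  0.4716 -0.1721] q6 1.2894684169335429
```

Emit:
{"op": "carry_out", "data": {"increments": [7,0,-0.1,2,0,7,0,0,2,0,7,0,0,1.7,0,7,0,0,0.5,0,7,0,0,0,0]}}

```text
clock: 24.72
eef_pos: [0.4449, -0.277, 0.0313]
tool_rot: [0.797, 0.604, 0.0, 0.0]
ft_force: [0.5, -0.1, -0.3]
grip_width: 0.0701
grasp_force: 0.0
```

Emit:
{"op": "carry_out", "data": {"increments": [3,0,0,0,0,3,0,0,0,0,3,0,0,0,0,3,0,0,0,0,3,0,0,0,0]}}

```text
clock: 25.35
eef_pos: [0.4452, -0.2772, 0.0318]
tool_rot: [0.797, 0.604, 0.0, 0.001]
ft_force: [-0.7, -0.1, 5.9]
grip_width: 0.0368
grasp_force: 59.9
```

```bash
python3 -c "
from h import *
go('c',.032);go('3',.16)"
```

```text
c t 25.35 pos [ 0.4452 -0.2772  0.0318] delta cm [-0.0024 -0.0721 -0.0159] turn -0.0016643420589722013 w 0.0367654709026744 F 59.93706285953522 [-0.7279 -0.1073  5.8614] q6 1.2889474562468772
3 t 25.35 pos [ 0.4452 -0.2772  0.0318] delta cm [ 26.5271   4.3891 -12.821 ] turn -0.0016643420589722013 w 0.0367654709026744 F 59.93706285953522 [-0.7279 -0.1073  5.8614] q6 1.2889474562468772
```

Emit:
{"op": "carry_out", "data": {"increments": [3,0,0,-1,0,3,0,0,-3,0,3,0,0,-4,0,3,0,0,-4,0,3,2,0.4,-1,0]}}

```text
clock: 25.98
eef_pos: [0.4551, -0.2602, 0.1641]
tool_rot: [0.798, 0.603, 0.001, 0.003]
ft_force: [0.5, 0.7, -2.3]
grip_width: 0.0366
grasp_force: 60.4
```

Emit:
{"op": "carry_out", "data": {"increments": [3,4.5,0.7,0,0,3,5,0.8,0,0,3,5,0.8,0,0,3,5,0.8,0,0,3,4,0.7,0,0]}}

```text
clock: 26.6
eef_pos: [0.5545, -0.0408, 0.1607]
tool_rot: [0.797, 0.604, -0.0, -0.0]
ft_force: [0.2, 0.5, -1.2]
grip_width: 0.0369
grasp_force: 60.4
```

Emit:
{"op": "carry_out", "data": {"increments": [3,1,0.2,0,0,3,0,0,2,0,3,0,0,2,0,3,0,0,0,0,3,0,0,0,0]}}

```text
clock: 27.22
eef_pos: [0.559, -0.0343, 0.1214]
tool_rot: [0.798, 0.603, 0.0, 0.0]
ft_force: [0.1, 0.6, -2.5]
grip_width: 0.037
grasp_force: 60.4
```

```bash
python3 -c "
from h import *
go('3',.0435)"
```

```text
3 t 27.225 pos [ 0.559  -0.0343  0.1214] delta cm [0.0658 0.0023 7.7946] turn -0.002489451613266469 w 0.03696355797461959 F 60.430848598480225 [ 0.1062  0.5536 -2.4546] q6 1.7854679598225591
```

Emit:
{"op": "carry_out", "data": {"increments": [3,0,0,2,0,3,0,0,2,0,3,0,0,2,0,3,0,0,1,0,3,0,0,0,0]}}

```text
clock: 27.85
eef_pos: [0.5588, -0.0339, 0.0509]
tool_rot: [0.797, 0.603, -0.0, -0.0]
ft_force: [0.1, 0.2, -2.0]
grip_width: 0.0368
grasp_force: 60.4
```

Emit:
{"op": "carry_out", "data": {"increments": [3,0,0,0.4,0,3,0,0,0.25,0,3,0,0,0.15,0,3,0,0,0,0,3,0,0,0,0]}}

```text
clock: 28.48
eef_pos: [0.5593, -0.0337, 0.0439]
tool_rot: [0.797, 0.604, 0.0, 0.0]
ft_force: [-2.3, 0.5, 5.9]
grip_width: 0.0366
grasp_force: 61.0
```

```bash
python3 -c "
from h import *
go('3',.0435)"
```

```text
3 t 28.475 pos [ 0.5593 -0.0337  0.0439] delta cm [0.0022 0.0008 0.0368] turn -0.0016168986040608901 w 0.03658256250776944 F 60.98426342010498 [-2.3359  0.5017  5.8975] q6 1.785576588505746
```

Socket c is in contact with the well floor. I'll release it, lift, and back off to the clear side.

Emit:
{"op": "carry_out", "data": {"increments": [4.2,0,0,0,0,6,0,0,0,0,6,0,0,0,0,6,0,0,-1,0,6,0,0,-3,0]}}

```text
clock: 29.1
eef_pos: [0.5574, -0.0336, 0.082]
tool_rot: [0.797, 0.604, -0.002, -0.001]
ft_force: [0.7, 0.9, -0.4]
grip_width: 0.0601
grasp_force: 0.0
```

Emit:
{"op": "carry_out", "data": {"increments": [6,0,0,-4,0,6,0,0,-4,0,6,0,0,-3,0,6,-2,-3,-2,0,6,-4,-4,0,0]}}

```text
clock: 29.72
eef_pos: [0.4767, -0.0725, 0.2154]
tool_rot: [0.797, 0.604, 0.002, 0.002]
ft_force: [0.3, -0.8, -0.4]
grip_width: 0.0603
grasp_force: 0.0
```

Emit:
{"op": "carry_out", "data": {"increments": [6,-5,-3,0,0,6,-5,-3,0,0,6,-5,-3,0,0,6,-3,0,0,0,6,0,0,0,0]}}

```text
clock: 30.35
eef_pos: [0.3392, -0.2228, 0.2137]
tool_rot: [0.799, 0.602, 0.0, 0.001]
ft_force: [-0.1, -0.1, 0.0]
grip_width: 0.0602
grasp_force: 0.0
```

```bash
python3 -c "
from h import *
print(bot.get_obs()['eef_pos'],bot.get_obs()['ft_force'])
for n in ('side','top'):
    c=bot.camera(n); print(n); blobs(c,(.42,.66,-.35,.35),.0295 if n=='top' else .022)
    if n=='top': place(c,'tape_roll_mid');cv2.imwrite('pics/t9.png',cv2.resize(c['pixels'][180:300,190:470],None,fx=2.8,fy=2.8))
    else: cv2.imwrite('pics/s9.png',cv2.resize(c['pixels'][180:320,260:420],None,fx=4,fy=4))
"
```

```text
[ 0.3392 -0.2228  0.2137] [-0.08   -0.0777  0.0339]
side
142 top 0.0252 circ 0.5622 0.2778 rad 0.0505 med [0.5592 0.2726 0.0235]
1220 top 0.0889 circ 0.5414 -0.1024 rad 0.0252 med [ 0.5487 -0.1115  0.0641]
1093 top 0.0404 circ 0.5872 -0.2592 rad 0.0489 med [ 0.5858 -0.2711  0.0387]
top
615 top 0.0445 circ 0.5834 -0.2585 rad 0.0483 med [ 0.5837 -0.2566  0.0407]
64 top 0.0606 circ 0.5991 0.1051 rad 0.0104 med [0.5982 0.1055 0.051 ]
127 top 0.0717 circ 0.5763 0.0344 rad 0.0143 med [0.5751 0.0356 0.0617]
216 top 0.0826 circ 0.5577 -0.0338 rad 0.0188 med [ 0.5559 -0.0339  0.0731]
351 top 0.0938 circ 0.5386 -0.1017 rad 0.0242 med [ 0.5367 -0.1004  0.0842]
tape_roll_mid 0.89 [0.5569 0.2864 0.015 ]
```

View pics/t9.png

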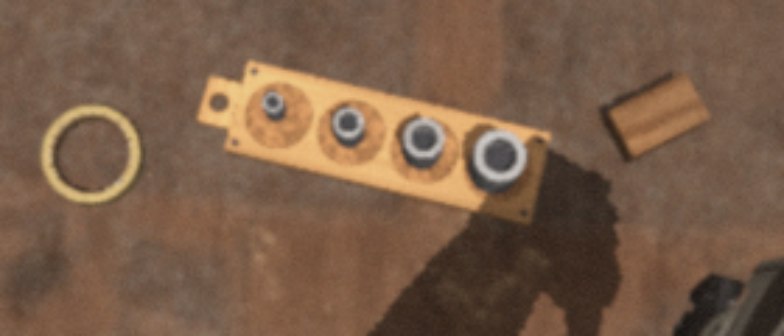

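View pics/s9.png

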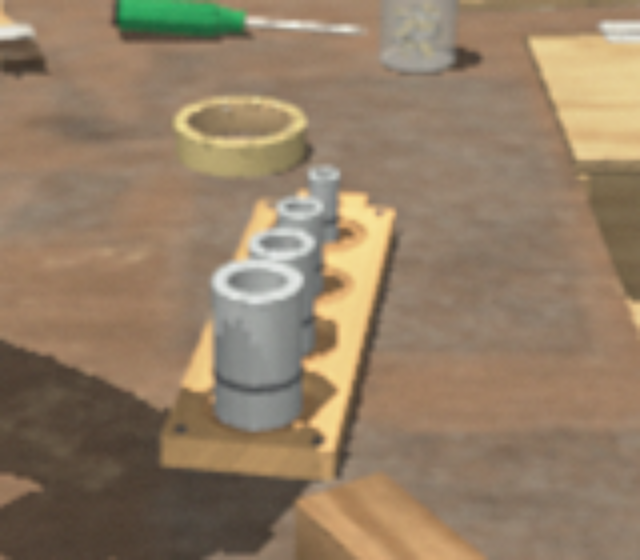

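The top crop shows a, b, c and d upright at (273, 103), (348, 122), (424, 140) and (499, 155), running away from the tab at (217, 101). The side crop agrees. All four tops sit 12 mm higher than they did on the bench, so they rest on the well floors. The tape and block haven't moved.

```bash
python3 -c "
from h import *
print(bot.job_done())"
```

```text
the job is handed in; nothing more can be done
None
```

All four sockets stand upright in the tray in size order, smallest in the well next to the tab and largest at the far end; the wood block and tape roll were not moved, and the job was handed in at about 30 s.

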